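# Stack and chock three large capacitors on a V-cradle rack

## Robot

A 7-joint arm with a two-finger parallel gripper is mounted at the origin on the work surface. World frame = base frame: x ahead of the robot, y to its left, z up, the work surface at z = 0. Lengths are in m, angles in rad, forces in N, time in s.
With the tool pointing down it reaches from about 0.4 to 0.9 m from the base axis. Payload 5.6 kg.
Tool frame: the origin (TCP) lies at the very end of the fingers, on their centre line; the grasp point (between the pads) lies 19 mm behind it (env.hold_point_z is the distance from the TCP to the grasp point, in m); y points along the fingers, z is the direction in which the jaws open and shut, and the axes are right-handed (so a half turn about y gives the same grasp; the last joint's range is limited). The gripper opens to 92 mm and grips with 3 to 60 N. Pads are 20 mm wide; open, the fingers measure 128 mm over their backs; the gripper's body (75 mm by 189 mm) begins 69 mm behind the grasp point.
Start: joints at [-1.267, 0.468, -0.012, 1.603, 0.006, 1.071, -0.056], TCP at [0.221, 0.611, 0.215] pointing down, gripper open.
Joint ranges: [-2.53, 2.53], [-0.31, 2.02], [-1.57, 1.55], [0.28, 2.44], [-1.29, 4.43], [0.15, 1.84], [-2.92, 2.92]. Speed limits (rad/s): [2.57, 2.57, 3.14, 3.14, 3.14, 3.14, 3.14].

## Interface

Orientations are given as [roll, pitch, yaw] about the fixed x, y, z axes, in that order (R = Rz(yaw) Ry(pitch) Rx(roll)).
In Python, from cell import monitor, vision, env, recognise gives the robot as it stands. The module is installed in compiled form; this text tells all that it offers.
- The arm moves only by the shell command python3 -m pendant 'ROWS' [FORCE]. ROWS is JSON, a list of rows, each a list of 7 numbers: the gripper command: -1 is fully open, 1 is shut, values between are in proportion, then the shift along the tool's x, y, z in cm, then the turn, a rotation vector about the tool's x, y, z in degrees. A call has 1 to 10 rows; each row is the pose to reach, as a shift and turn from the pose measured when the call began, along the tool's axes at that moment; what a row does not reach only later rows make up. A row lasts 1/12 s, in which the tool goes at most 41.7 mm and 7.16 degrees, less where a joint would pass 70% of its speed; a pose out of reach is approached as far as the arm can. A call with a gripper value outside its range is refused whole. The fingers move at their own pace and stop on an object; FORCE is the grip in N (left out, the last holds). Time passes only in rows, so rows that repeat a pose let the fingers close. It gives the time, the measured TCP pose, the force and the opening at its end, in the units of the state.
- monitor.state(): the state, without advancing time (a new reading comes with each control period).
- vision.camera(name): name is "scene" or "top" or "wrist"; returns a dict with "pixels" (384x512x3 uint8, blue, green, red), "intrinsics" (3x3 intrinsics, pixels), "dist_coeffs" ([k1, k2, p1, p2, k3] as OpenCV has them; the pictures are not rectified), "rvec" (rotation vector, rad) and "tvec" (3), from world to camera coordinates, as OpenCV has them. Camera axes: x right, y down, z forward; pixel columns grow to the right and rows downward; lengths in m; the calibration is good to about 2 mm. A picture is of the moment at which its call begins. There is no depth.
- env.close_job(): hands the job in, once; it reports no verdict.
Trained networks look in a picture, given as the dict that the camera call returned (one of the last four; its "shot" number tells which), for a name from the list of things; names that differ only in an ending like _2 or _b are one class to them, and where a whole thing is asked for, a point or a joint stands for the part that bears it (a point fixed in the world has none). Each returns a list of dicts, best first, with "p" (0 to 1); they miss things now and then, are a little off and sometimes report something else, mostly with a low value. They report only what shows in the picture. A call takes as long as a camera call. They do not tell look-alikes from the thing itself.
- recognise(picture, query): "rect" ([left, top, right, bottom] as shares, 0 to 1, of the picture: columns of its width, rows of its height, round what is visible of it).
The state is a dict: "time_s": time; "q": joint angles; "qd": joint speeds; "effort": joint torques, N m; "tool_pos": TCP position; "orientation": TCP orientation; "contact_force": force on the tool from outside, world axes, zero at the start; "ft_torque": the same for the moment, N m; "gripper_width": finger opening in m.
Only numpy, scipy, OpenCV 4.12 (cv2) and the standard library are available. Lean on these libraries where they do the work, as an engineer would, in place of code of your own. Each camera call takes 0.05 s, during which the arm holds its last target. There are 200 camera calls.

## Task

Put the three big blue capacitors away on the V-cradle rack: roll the one lying in front of the rack up the ramp into the empty V seat (push it, do not lift it off), then push the red-knobbed lever over until the black chock bears firmly on it. After that lay the spare capacitor in the valley on top of the two and swing the yellow keeper arm down until it presses on it, both snug by feel but not forced, so that chock and keeper still press after you let go. Leave the multimeter and the mug where they are.

Things in the scene. Friction and masses are not known exactly. Their poses are not given: they have to be found in the camera images.
- rack: Fixed blue/aluminium V-cradle rack, 265 x 122 mm. Origin on the bench top below the middle between its two V seats; x: rolling direction, from ramp to end stop; y: along the laid capacitors; z up. Yaw 90 +-12 degrees: x runs to the robot's left, +y towards the robot. It has two rails, 22 mm wide, centred at y = -42 and +42 mm; between them it is open, 5 mm high.
- ramp_foot (a point): Middle of the ramp foot, rack x = -170 mm, height 1. Rail profile as (x, height): ramp foot (-170, 1), ramp top (-105, 21), level to the lip (-50, 21), bottom of entry seat (-26, 10), ridge (0, 22), bottom of inner seat (+26, 10), lip (+50, 21). Axes as the rack's.
- entry_seat (a point): Bottom line of the empty V seat, mid-width: rack (-26, 0, 10) mm. V flanks rise at 25 degrees; a capacitor resting in it has its axis 28 mm above this point (height 38).
- end_stop (a point): Top of the end stop's face: rack (52, 0, 50) mm. A plate 50 mm high, 9 thick, 122 wide, beyond the inner seat. The keeper's post behind it covers x = 63 to 85, y = -65 to -35, 104 mm high.
- valley (a point): Where the axis of the upper capacitor's middle belongs: rack (0, 0, 80) mm, above the ridge, resting on the two lower capacitors (their tops at height 63, at x = +-26).
- can_inner: Blue capacitor, cylinder 50 mm in diameter, 144 mm long (plus 6 mm terminals at its +y end), about 0.4 kg; already in the inner V seat (axis at rack x = +26, height 38). Origin at mid-length on its axis; axis = its own y (x and z turn as it rolls). 1 mm off the end stop; a seated neighbour is 1.5 mm off it.
- can_front: An identical capacitor on the bench before the ramp foot, its axis across the ramp, up to 9 degrees askew; to be rolled into the entry seat. Rolls with a little friction; its sleeve and the rails are slick (friction about 0.35). Origin at mid-length on its axis, axis = its own y. 0.33 to 0.55 kg.
- can_spare: An identical capacitor on the bench to the robot's left, lying roughly along world x; it goes on top. Same origin and axes. 0.33 to 0.55 kg.
- chock: The chock: black pad and red-knobbed lever on one shaft. Origin on the hinge (along rack y) at rack (-62, 0, 10) mm. Axes as the rack's when down; turns about +y as the lever is pushed to rack +x: starts at 0 to 0.1 rad, meets a seated capacitor at about 1.8. Pad: 43 mm along its own -x, 8 thick, 36 wide; down, it lies below rail height. Stiff (0.15 N m), stays where left.
- chock_knob (a point): Centre of the red knob (20 mm across and long) on the end of the lever, 75 mm from the hinge, at rack y = +95. The lever is 10 mm thick; down, it leans 30 degrees out from upright over the ramp side (knob at rack x = -100, height 75); with the chock tight it lies 17 degrees above rack +x (knob at about x = 10, height 32). About 3 N across it at 50 mm from the hinge moves it.
- keeper: Yellow keeper arm with black end, 118 mm long, 18 wide (rack y), 10 thick. Origin on its hinge (along rack y) at rack (74, -50, 112) mm. Starts raised, leaning 25 to 8 degrees back from upright, away from the seats; swings to rack -x and down (turning about -y), about 2.0 rad in all, to lie level on the upper capacitor. Stiff (0.14 N m: 2 N at 75 mm from the hinge), stays where left.
- keeper_tip (a point): Free end of the keeper arm, 118 mm from its hinge; raised, it stands up to 230 mm over the bench, in the way of things carried in low from the end-stop side.
- multimeter: Orange multimeter 170 x 85 x 36 mm on the robot's right, a bystander; origin under its centre.
- mug: White mug 80 mm wide, 95 high, a bystander on the left; origin under its centre.
Not all that is in view belongs to the job. Leave any orange or turquoise look-alike of the can_front alone.

How it is judged:
By the outcome, as a careful person would: the job done as asked, in the order asked, and still so for the second after the job is handed in, with the robot touching nothing.
It also fails if it takes over 67 s, if anything falls off the work surface, if the arm or the gripper's body presses on something with over 40 N, if the wrist force passes 120 N, or if a joint passes its speed limit or range.

## Working session

There is one attempt and no reset: what is moved stays moved. The work goes in short steps, Python scripts to look and compute and a shell command to move; the robot and the scene stay as the last step left them, time stands still between calls to the robot, and variables do not carry over. Pictures are saved under pics/ and viewed, about 8 in all and at most 12, crops included, and the job is handed in when it is done.

```bash
ls; mkdir -p pics; cat > h.py <<'E'
import numpy as np, cv2, json
from scipy.spatial.transform import Rotation as R
from cell import monitor, vision, env, recognise
def cam(n,save=None):
    d=vision.camera(n)
    if save: cv2.imwrite('pics/%s.png'%save,d['pixels'])
    return d
def ray(d,px):
    u=cv2.undistortPoints(np.array([[px]],float),np.array(d['intrinsics']),np.array(d['dist_coeffs']))[0,0]
    Rm=cv2.Rodrigues(np.array(d['rvec'],float))[0]; t=np.array(d['tvec'],float).ravel()
    return -Rm.T@t, Rm.T@np.array([u[0],u[1],1.])
def at(d,px,z):
    o,r=ray(d,px); return o+r*(z-o[2])/r[2]
def proj(d,P):
    return cv2.projectPoints(np.array(P,float).reshape(-1,1,3),np.array(d['rvec'],float),np.array(d['tvec'],float),np.array(d['intrinsics']),np.array(d['dist_coeffs']))[0][:,0]
def tool():
    s=monitor.state(); return np.array(s['tool_pos']),R.from_euler('xyz',s['orientation']).as_matrix(),s
def go(P,M=None):
    """shift cm & turn deg in tool axes to reach TCP P, rotation M"""
    p,r,s=tool(); d=r.T@(np.array(P)-p)*100
    w=np.zeros(3) if M is None else np.degrees(R.from_matrix(r.T@M).as_rotvec())
    print('shift cm',d.round(2),'turn deg',w.round(2)); return d,w
E
python3 - <<'E'
from h import *
p,r,s=tool(); print(s); print(r.round(3))
for n in('scene','top','wrist'):
    d=cam(n,n+'0')
    print(n,(-cv2.Rodrigues(np.array(d['rvec'],float))[0].T@np.array(d['tvec']).ravel()).round(3))
    for q in('rack','can_inner','can_front','can_spare','chock_knob','keeper','keeper_tip','multimeter','mug'):
        for b in recognise(d,q)[:4]: print(q,round(b['p'],2),(np.array(b['rect'])*[512,384,512,384]).round(0))
a=cv2.imread('pics/scene0.png');b=cv2.imread('pics/top0.png')
E
```

```text
pics
{'time_s': 0.0, 'q': array([-1.26702174,  0.46838179, -0.01159865,  1.60362698,  0.00598267,
        1.07138073, -0.05633057]), 'qd': array([-1.41117838e-03,  1.79585432e-05, -1.85593483e-03,  3.93237203e-04,
        1.31191512e-05,  1.22961080e-03, -9.54309563e-04]), 'effort': array([ 3.89354518e-04, -5.20567811e+01, -1.24067848e-02, -2.43754613e+01,
       -5.66807832e-02,  1.70778780e-02,  1.60585300e-04]), 'tool_pos': array([0.22077873, 0.61073641, 0.21363595]), 'orientation': array([-1.57255516e+00, -1.10055045e-04, -3.46881041e-01]), 'contact_force': array([-0.07594911,  0.23366148,  0.39863992]), 'ft_torque': array([-0.00039667, -0.00294868, -0.05370615]), 'gripper_width': 0.0919724390258195}
[[ 0.94  -0.     0.34 ]
 [-0.34  -0.002  0.94 ]
 [ 0.    -1.    -0.002]]
scene [1.126 0.311 1.367]
rack 0.92 [201. 225. 295. 291.]
rack 0.65 [274. 260. 298. 278.]
can_inner 0.59 [253. 243. 276. 288.]
can_front 0.96 [185. 120. 218. 148.]
can_front 0.71 [165. 227. 196. 270.]
can_front 0.7 [163. 179. 188. 219.]
can_spare 0.94 [329. 237. 357. 281.]
can_spare 0.42 [202. 221. 296. 290.]
ch
[... 302 characters left out ...]
1.147]
rack 0.92 [167. 110. 269. 163.]
rack 0.74 [127. 159. 147. 201.]
rack 0.22 [232. 127. 256. 165.]
can_inner 0.63 [197. 114. 220. 163.]
can_inner 0.48 [231. 126. 256. 165.]
can_front 0.85 [322. 254. 366. 275.]
can_front 0.78 [307. 149. 347. 192.]
can_front 0.65 [286. 100. 298. 145.]
can_spare 0.87 [129. 155. 148. 201.]
chock_knob 0.72 [234. 128. 254. 167.]
chock_knob 0.52 [160. 106. 193. 120.]
keeper 0.57 [163. 106. 193. 121.]
keeper 0.47 [199. 115. 221. 160.]
keeper_tip 0.68 [164. 108. 192. 118.]
multimeter 0.78 [361. 148. 394. 196.]
mug 0.89 [133. 102. 172. 139.]
mug 0.75 [196. 113. 219. 161.]
mug 0.72 [129. 153. 148. 202.]
wrist [0.143 0.639 0.384]
can_spare 0.94 [129. 343. 182. 384.]
```

```bash
python3 -c "
import cv2
t=cv2.imread('pics/top0.png');s=cv2.imread('pics/scene0.png')
cv2.imwrite('pics/c1.png',cv2.resize(t[90:290,110:410],None,fx=2.66,fy=2.66,interpolation=2)[:600,:800])
cv2.imwrite('pics/c2.png',cv2.resize(s[110:320,100:370],None,fx=2.85,fy=2.85,interpolation=2)[:600,:800])"
```

```text
(no output)
```

View pics/c1.png

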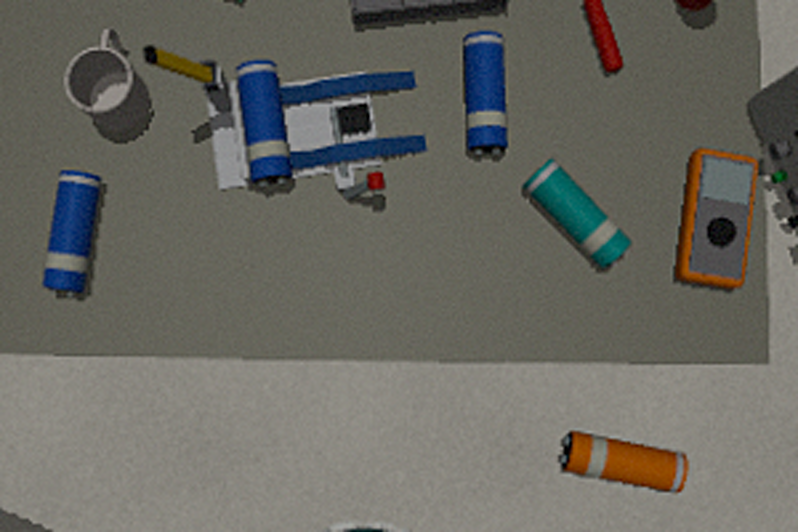

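View pics/c2.png

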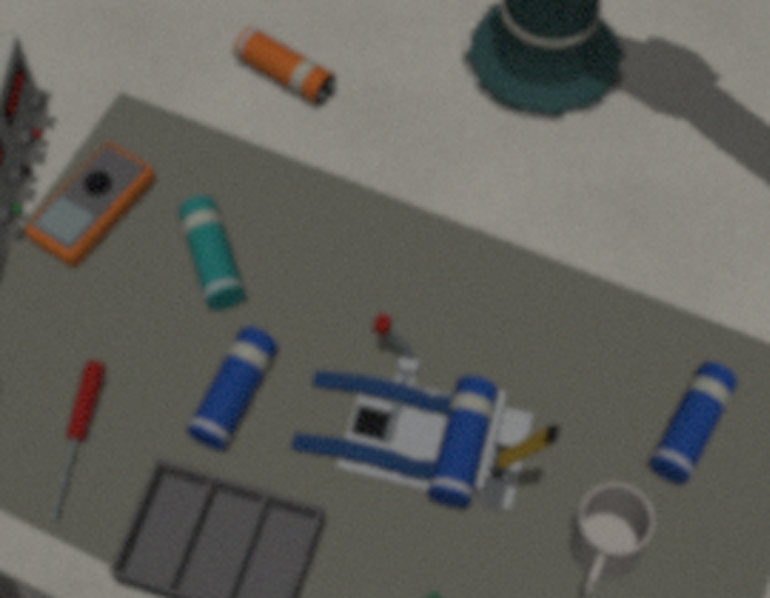

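```bash
cat > fit.py <<'E'
from h import *
from scipy.optimize import minimize, least_squares
ims={n:None for n in('top','scene')}
def cyl(x,y,z,yaw,L=.144,r=.025):
    a=np.linspace(0,2*np.pi,40); c,s=np.cos(yaw),np.sin(yaw)
    P=[]
    for e in(-L/2,L/2):   # axis = own y
        lx,ly,lz=r*np.cos(a),e+0*a,r*np.sin(a)
        P.append(np.c_[x+c*lx-s*ly,y+s*lx+c*ly,z+lz])
    return np.vstack(P)
def hull(d,P,sh,k=4):
    m=np.zeros((sh[0]*k,sh[1]*k),np.uint8)
    h=cv2.convexHull(((proj(d,P)+.5)*k).astype(np.float32))
    cv2.fillConvexPoly(m,h.round().astype(np.int32),255)
    return cv2.resize(m,(sh[1],sh[0]),interpolation=cv2.INTER_AREA)/255.
def bluemask(im,rect):
    x0,y0,x1,y1=[int(v) for v in rect]; hsv=cv2.cvtColor(im,cv2.COLOR_BGR2HSV)
    m=((hsv[...,0]>105)&(hsv[...,0]<128)&(hsv[...,1]>150)&(hsv[...,2]>60)).astype(np.uint8)
    z=np.zeros_like(m); z[y0-4:y1+5,x0-4:x1+5]=m[y0-4:y1+5,x0-4:x1+5]
    z=cv2.morphologyEx(z,cv2.MORPH_OPEN,np.ones((3,3)))
    h=cv2.convexHull(cv2.findNonZero(z)); o=np.zeros_like(m); cv2.fillConvexPoly(o,h,1); return o
def fitcan(views,z,x0):
    def f(v):
        return sum(np.abs(hull(d,cyl(v[0]/1e3,v[1]/1e3,z,v[2]/100),m.shape)-m).sum() for d,m in views)
    r=minimize(f,[x0[0]*1e3,x0[1]*1e3,x0[2]*100],method='Nelder-Mead',options=dict(initial_simplex=np.array([[x0[0]*1e3+a,x0[1]*1e3+b,x0[2]*100+c] for a,b,c in((0,0,0),(12,0,0),(0,12,0),(0,0,12))])))
    return r.x*[1e-3,1e-3,1e-2],r.fun
E
python3 - <<'E'
from fit import *
T=cam('top');S=cam('scene')
for nm,rt,rs in(('front',(286,100,298,147),(165,227,196,270)),('spare',(128,155,148,201),(329,237,357,281))):
    mt=bluemask(T['pixels'],rt);ms=bluemask(S['pixels'],rs)
    c=at(T,((rt[0]+rt[2])/2,(rt[1]+rt[3])/2),.025)
    for V,l in(([(T,mt)],'T'),([(S,ms)],'S'),([(T,mt),(S,ms)],'TS')):
        v,e=fitcan(V,.025,(c[0],c[1],1.5)); print(nm,l,v.round(4),round(np.degrees(v[2]),1),round(e,1),[int(m.sum()) for _,m in V])
t=lambda p:np.array(p)/2.66+[110,90]-.3
s=lambda p:np.array(p)/2.85+[100,110]-.3
obs=[(T,t((425,143)),(-.17,.042,.001)),(T,t((414,80)),(-.17,-.042,.001)),(T,t((376,181)),(-.1,.095,.075)),
 (T,t((257,62)),(.026,-.072,.058)),(T,t((270,178)),(.026,.072,.058)),(T,t((352,119)),(-.0835,0,.014)),
 (S,s((315,380)),(-.17,.042,.001)),(S,s((295,443)),(-.17,-.042,.001)),(S,s((383,324)),(-.1,.095,.075))]
def res(v):
    c,q=np.cos(v[2]),np.sin(v[2]);o=[]
    for d,px,P in obs: o.append(proj(d,[[v[0]+c*P[0]-q*P[1],v[1]+q*P[0]+c*P[1],P[2]]])[0]-px)
    return np.array(o).ravel()
c0=at(T,t((300,125)),.02); r=least_squares(res,[c0[0],c0[1],1.57]); print('rack',r.x.round(4),np.degrees(r.x[2]).round(1)); print(r.fun.reshape(-1,2).round(1).tolist())
E
```

```text
front T [ 0.6385 -0.1391  1.566 ] 89.7 130.5 [554]
front S [ 0.6355 -0.1401  1.6225] 93.0 222.1 [445]
front TS [ 0.6467 -0.1395  1.5985] 91.6 361.7 [554, 445]
spare T [0.4582 0.3716 1.429 ] 81.9 132.6 [583]
spare S [0.4595 0.3675 1.4729] 84.4 183.0 [490]
spare TS [0.4565 0.3711 1.4691] 84.2 329.3 [583, 490]
rack [0.6002 0.1094 1.7254] 98.9
[[-0.4, 0.0], [0.1, -0.2], [-0.2, -0.1], [-1.3, 0.4], [-0.7, 0.2], [-0.2, -0.6], [-0.5, -0.9], [-1.3, -1.1], [-0.7, 0.4]]
```

```bash
cat > ov.py <<'E'
from fit import *
def rk(v,P):
    P=np.atleast_2d(P).astype(float);c,q=np.cos(v[2]),np.sin(v[2])
    return np.c_[v[0]+c*P[:,0]-q*P[:,1],v[1]+q*P[:,0]+c*P[:,1],P[:,2]]
def overlay(d,roi,k,polys):
    x,y,w,h=roi; im=cv2.resize(d['pixels'][y:y+h,x:x+w],None,fx=k,fy=k,interpolation=cv2.INTER_CUBIC)
    for P,cl,col in polys:
        p=((proj(d,P)-[x,y]+.5)*k); p=cv2.convexHull(p.astype(np.float32)) if cl else p
        cv2.polylines(im,[p.round().astype(np.int32)],bool(cl),col,1)
    return im
prof=[(-170,1),(-105,21),(-50,21),(-26,10),(0,22),(26,10),(50,21)]
def rackpolys(v,cans=(26,)):
    o=[]
    for y in(-53,-31,31,53): o.append((rk(v,[(a/1e3,y/1e3,b/1e3) for a,b in prof]),0,(0,255,255)))
    for cx in cans: p=rk(v,[(cx/1e3,0,.038)])[0]; o.append((cyl(*p,v[2]),1,(0,255,0)))
    return o
E
python3 - <<'E'
from ov import *
T=cam('top');S=cam('scene')
P=rackpolys([.6002,.1094,1.7254])+[(cyl(.6385,-.1391,.025,1.575),1,(0,255,0)),(cyl(.4582,.3716,.025,1.435),1,(0,255,0))]
a=overlay(T,(120,95,190,115),4,P);b=overlay(S,(155,215,210,85),3.6,P)
w=760;o=np.zeros((590,w,3),np.uint8)
a=cv2.resize(a,(466,282));
T4=overlay(T,(120,95,190,115),4,P)[:290*2];
a=cv2.resize(T4,(int(760*.64),int(460*.64)));o[:a.shape[0],:a.shape[1]]=a;b=b[:590-a.shape[0],:760];o[a.shape[0]:a.shape[0]+b.shape[0],:b.shape[1]]=b
cv2.imwrite('pics/ov1.png',o)
for nm,rt in(('front',(286,100,298,147)),('spare',(128,155,148,201))):
    m=bluemask(T['pixels'],rt);print(cv2.boundingRect(m))
print(proj(T,cyl(.6385,-.1391,.025,1.575)).min(0),proj(T,cyl(.6385,-.1391,.025,1.575)).max(0))
E
```

```text
(285, 106, 15, 39)
(127, 159, 19, 40)
[284.26870198 103.3508309 ] [299.49326447 149.3389721 ]
```

View pics/ov1.png

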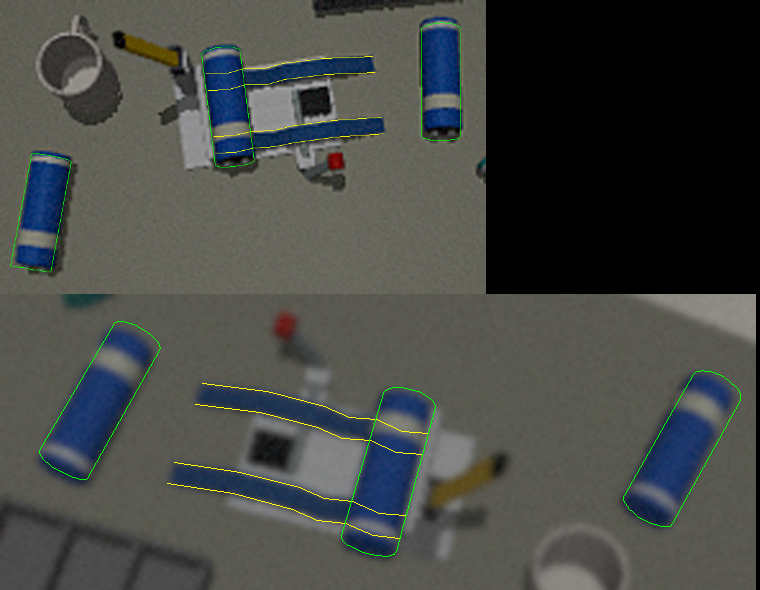

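```bash
python3 - <<'E'
from ov import *
T=cam('top')
for c in((545,160),(525,188),(575,175),(630,245),(465,92)): print(c,at(T,np.array(c)/2.66+[110,90],.03).round(3))
v=[.6002,.1094,1.7254]
for x in(-.29,-.31): print(rk(v,[(x,y,0) for y in(-.064,0,.064)]).round(3).tolist())
def M(h): z=np.array([np.cos(h),np.sin(h),0]);y=np.array([0,0,-1.]);return np.c_[np.cross(y,z),y,z]
go(rk(v,[(-.305,-.003,.15)])[0],M(v[2]-np.pi/2))
E
```

```text
(545, 160) [ 0.559 -0.215  0.03 ]
(525, 188) [ 0.523 -0.19   0.03 ]
(575, 175) [ 0.541 -0.253  0.03 ]
(630, 245) [ 0.455 -0.321  0.03 ]
(465, 92) [ 0.643 -0.115  0.03 ]
[[0.708, -0.167, 0.0], [0.645, -0.177, 0.0], [0.582, -0.187, 0.0]]
[[0.711, -0.187, 0.0], [0.648, -0.197, 0.0], [0.585, -0.207, 0.0]]
shift cm [ 67.65   6.46 -60.91] turn deg [-0.   61.27  0.  ]
```

```bash
python3 -m pendant '[[-1,4.1,0,-3.7,0,6,0],[-1,7,0,-6.3,0,12,0],[-1,10,0,-9,0,18,0],[-1,13,0,-11.7,0,24,0],[-1,16,0,-14.4,0,30,0],[-1,19,0,-17,0,36,0],[-1,22,0,-19.7,0,42,0],[-1,25,0,-22.4,0,48,0],[-1,28,0,-25,0,54,0],[-1,31,0,-27.8,0,61.3,0]]'; python3 - <<'E'
from ov import *
def M(h): z=np.array([np.cos(h),np.sin(h),0]);y=np.array([0,0,-1.]);return np.c_[np.cross(y,z),y,z]
v=[.6002,.1094,1.7254]
go(rk(v,[(-.305,-.003,.15)])[0],M(v[2]-np.pi/2)); print(monitor.state()['q'])
E
```

```text
time_s: 2.58
tool_pos: [0.4188, 0.2427, 0.2151]
orientation: [-1.57, 0.001, -1.419]
contact_force: [0.4, 0.5, -0.7]
gripper_width: 0.0919
shift cm [46.42  6.48 16.32] turn deg [-0.06 -0.19 -0.05]
[-0.89590598  0.1817204   0.34007769  2.01750606 -0.07451762  0.95260748
 -0.36654149]
```

```bash
python3 -m pendant '[[-1,4,0,1.4,0,0,0],[-1,8,0,2.8,0,0,0],[-1,12,0,4.2,0,0,0],[-1,16,0,5.6,0,0,0],[-1,20,0,7,0,0,0],[-1,24,1,8.4,0,0,0],[-1,28,2,9.8,0,0,0],[-1,32,3,11.2,0,0,0],[-1,36,4,12.6,0,0,0],[-1,40,5,14,0,0,0]]' && python3 -m pendant '[[-1,4,1.5,1.4,0,0,0],[-1,6.4,1.5,2.3,0,0,0],[-1,6.4,1.5,2.3,0,0,0]]';cat >> ov.py <<'E'
v=[.6002,.1094,1.7254]
def M(h): z=np.array([np.cos(h),np.sin(h),0]);y=np.array([0,0,-1.]);return np.c_[np.cross(y,z),y,z]
def where():
    p,r,s=tool(); c,q=np.cos(v[2]),np.sin(v[2]);d=p-[v[0],v[1],0]
    print('rack mm',(np.array([c*d[0]+q*d[1],-q*d[0]+c*d[1],p[2]])*1e3).round(1),'t',s['time_s'])
E
python3 - <<'E'
from ov import *
where(); go(rk(v,[(-.305,-.003,.03)])[0],M(v[2]-np.pi/2))
E
```

```text
time_s: 3.42
tool_pos: [0.6116, -0.1205, 0.1679]
orientation: [-1.569, 0.001, -1.419]
contact_force: [1.1, 0.8, 0.2]
gripper_width: 0.0916
time_s: 3.67
tool_pos: [0.6444, -0.1882, 0.1516]
orientation: [-1.571, -0.004, -1.427]
contact_force: [-0.5, -1.4, 1.1]
gripper_width: 0.092
rack mm [-300.8    2.2  151.6] t 3.6667
shift cm [ 0.37 12.17  0.52] turn deg [-0.01 -0.59  0.22]
```

```bash
python3 -m pendant '[[-1,0.6,4,0.4,0,0,0],[-1,0.6,8,0.4,0,0,0],[-1,0.6,11,0.4,0,0,0],[-1,0.6,12.2,0.4,0,0,0],[-1,0.6,12.2,0.4,0,0,0]]' && python3 -m pendant '[[-1,-1,0,0,0,0,0],[-1,-2,0,0,0,0,0],[-1,-2.6,0,0,0,0,0],[-1,-3.2,0,0,0,0,0],[-1,-3.8,0,0,0,0,0],[-1,-4.4,0,0,0,0,0],[-1,-5,0,0,0,0,0],[-1,-5.5,0,0,0,0,0],[-1,-6,0,0,0,0,0],[-1,-6.5,0,0,0,0,0]]'; python3 - <<'E'
from ov import *
where();go(rk(v,[(-.2,-.000,.03)])[0],M(v[2]-np.pi/2)); T=cam('top','p1');S=cam('scene','p1s')
P=rackpolys(v)
a=overlay(T,(150,95,160,90),4.4,P);cv2.imwrite('pics/ov2.png',a)
E
```

```text
time_s: 4.08
tool_pos: [0.647, -0.1926, 0.0265]
orientation: [-1.576, -0.001, -1.426]
contact_force: [0.0, -0.4, 0.4]
gripper_width: 0.0917
time_s: 4.92
tool_pos: [0.6375, -0.1278, 0.0264]
orientation: [-1.576, -0.001, -1.426]
contact_force: [0.1, 0.3, -0.0]
gripper_width: 0.0921
rack mm [-240.2   -0.4   26.4] t 4.9167
shift cm [-4.01 -0.37 -0.08] turn deg [ 0.31 -0.56  0.08]
```

View pics/ov2.png

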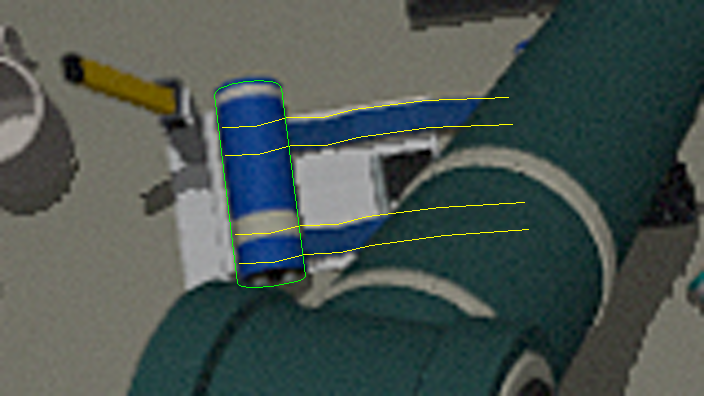

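```bash
python3 -m pendant '[[-1,-0.6,-0.2,0,0,-0.5,0],[-1,-1.2,-0.3,0,0,-0.5,0],[-1,-1.8,-0.3,0,0,-0.5,0],[-1,-2.4,-0.3,0,0,-0.5,0],[-1,-3,-0.3,0,0,-0.5,0],[-1,-3.6,-0.3,0,0,-0.5,0],[-1,-4.2,-0.3,0,0,-0.5,0],[-1,-4.8,-0.3,0,0,-0.5,0],[-1,-5.4,-0.3,0,0,-0.5,0],[-1,-6,-0.3,0,0,-0.5,0]]' && python3 -m pendant '[[-1,-0.6,0,0,0,0,0],[-1,-1.2,0,0,0,0,0],[-1,-1.8,0,0,0,0,0],[-1,-2.4,0,0,0,0,0],[-1,-3,0,0,0,0,0],[-1,-3.6,0,0,0,0,0],[-1,-4.2,0,0,0,0,0],[-1,-4.8,0,0,0,0,0],[-1,-5.4,0,0,0,0,0],[-1,-6,0,0,0,0,0]]'; python3 - <<'E'
from ov import *
where();T=cam('top','p2');S=cam('scene','p2s')
P=rackpolys(v)
a=overlay(T,(150,85,130,95),3.2,P);b=overlay(S,(160,200,150,105),3.2,P)
o=np.zeros((600,500,3),np.uint8);o[:304,:416]=a[:304];o[304:,:480]=b[:296]
cv2.imwrite('pics/ov3.png',o)
E
```

```text
time_s: 5.85
tool_pos: [0.6296, -0.0693, 0.03]
orientation: [-1.575, -0.004, -1.417]
contact_force: [0.6, -4.8, 3.1]
gripper_width: 0.0917
time_s: 6.68
tool_pos: [0.6197, -0.0079, 0.0293]
orientation: [-1.576, -0.002, -1.416]
contact_force: [-0.1, -0.4, -0.3]
gripper_width: 0.0919
rack mm [-118.9   -1.2   29.3] t 6.6833
```

View pics/ov3.png

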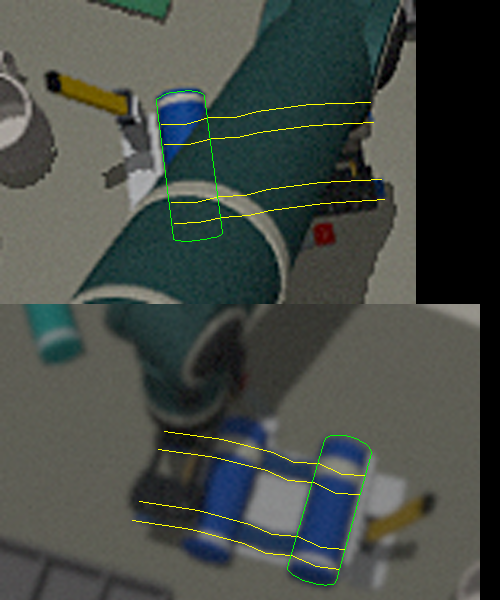

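```bash
python3 -m pendant '[[-1,-0.4,0,0,0,0,0],[-1,-0.8,0,0,0,0,0],[-1,-1.2,0,0,0,0,0],[-1,-1.6,0,0,0,0,0],[-1,-2,0,0,0,0,0],[-1,-2.4,0,0,0,0,0],[-1,-2.8,0,0,0,0,0],[-1,-3.2,0,0,0,0,0],[-1,-3.6,0,0,0,0,0],[-1,-4,0,0,0,0,0]]' && python3 -m pendant '[[-1,-0.3,0,0,0,0,0],[-1,-0.7,0,0,0,0,0],[-1,-1.0,0,0,0,0,0],[-1,-1.3,0,0,0,0,0],[-1,-1.5,0,0,0,0,0],[-1,-1.5,0,0,0,0,0],[-1,-1.5,0,0,0,0,0],[-1,-1.5,0,0,0,0,0]]'; python3 - <<'E'
from ov import *
where();S=cam('scene')
b=overlay(S,(160,200,150,105),5,rackpolys(v,(26,-26)))
cv2.imwrite('pics/ov4.png',b)
E
```

```text
time_s: 7.62
tool_pos: [0.6136, 0.0326, 0.0292]
orientation: [-1.576, -0.002, -1.415]
contact_force: [0.4, -0.7, -0.1]
gripper_width: 0.0917
time_s: 8.28
tool_pos: [0.6113, 0.0473, 0.0292]
orientation: [-1.575, -0.002, -1.415]
contact_force: [-0.3, 0.2, 1.1]
gripper_width: 0.0919
rack mm [-63.1  -1.4  29.2] t 8.2833
```

View pics/ov4.png

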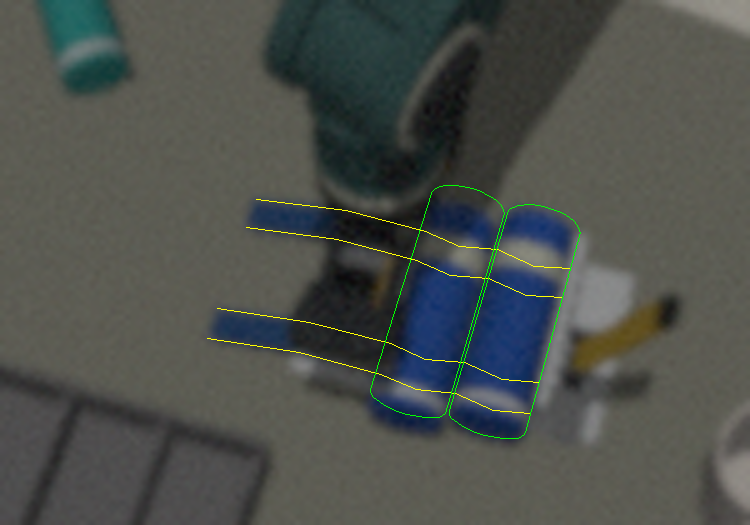

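```bash
python3 -m pendant '[[-1,1,0,0,0,0,0],[-1,1.5,-3,0,0,0,0],[-1,2,-7,0,0,0,0],[1,3,-11,0,0,-7,0],[1,4,-12,-1,0,-14,0],[1,5,-12,-2.5,0,-21,0],[1,6,-12,-4,0,-28,0],[1,7,-12,-5.5,0,-35,0],[1,8,-12,-7,0,-42,0],[1,8.2,-12,-9,0,-49,0]]' && python3 -m pendant '[[1,0,0,0,0,-7,0],[1,0,0,0,0,-14,0],[1,0,0,0,0,-21,0],[1,0,0,0,0,-28,0],[1,0,0,0,0,-35,0],[1,0,0,0,0,-41,0]]'; python3 - <<'E'
from ov import *
where();go(rk(v,[(-.145,.097,.065)])[0],M(v[2])); print(monitor.state()['q'])
T=cam('top','p5');S=cam('scene','p5s')
for d in(T,S): print('knob pred',proj(d,rk(v,[(-.1,.095,.075)])))
for d in (T,S):
    h=cv2.cvtColor(d['pixels'],cv2.COLOR_BGR2HSV);m=(((h[...,0]<6)|(h[...,0]>174))&(h[...,1]>170)&(h[...,2]>70)).astype(np.uint8)
    n,l,st,c=cv2.connectedComponentsWithStats(m)
    print([(c[i].round(1).tolist(),st[i,4]) for i in range(1,n) if st[i,4]>8])
E
```

```text
time_s: 9.17
tool_pos: [0.5357, -0.0504, 0.1501]
orientation: [-1.576, 0.0, -0.557]
contact_force: [0.2, 0.0, 0.7]
gripper_width: 0.0472
time_s: 9.67
tool_pos: [0.5356, -0.0516, 0.1502]
orientation: [-1.574, 0.003, 0.163]
contact_force: [0.0, -0.6, -0.8]
gripper_width: 0.0073
rack mm [-149.1   88.6  150.2] t 9.6667
shift cm [-0.8   8.53  0.45] turn deg [ 0.2   0.51 -0.18]
[-0.12238287  0.35966881  0.18747975  1.94422593 -0.08207794  0.84756269
  1.84218487]
knob pred [[250.84084959 157.60452178]]
knob pred [[233.39265815 223.79402239]]
[([336.3, 102.2], np.int32(184)), ([416.2, 149.9], np.int32(27)), ([430.8, 185.8], np.int32(28)), ([415.9, 189.1], np.int32(12))]
[([233.4, 223.8], np.int32(13)), ([129.8, 249.8], np.int32(126))]
```

```bash
python3 -m pendant '[[1,-0.8,3,0.4,0,0,0],[1,-0.8,6,0.4,0,0,0],[1,-0.8,8.2,0.4,0,0,0],[1,-0.8,8.2,1,0,0,0],[1,-0.8,8.2,2,0,0,0],[1,-0.8,8.2,3,0,0,0],[1,-0.8,8.2,3.9,0,0,0],[1,-0.8,8.2,4.8,0,0,0],[1,-0.8,8.2,5.7,0,0,0],[1,-0.8,8.2,6.6,0,0,0]]' && python3 -m pendant '[[1,0,0,0.9,0,0,0],[1,0,0.3,1.8,0,0,0],[1,0,0.7,2.7,0,0,0],[1,0,1.1,3.5,0,0,0],[1,0,1.5,4.3,0,0,0],[1,0,1.8,4.8,0,0,0]]'; python3 - <<'E'
from ov import *
where();go(rk(v,[(0,.097,.100)])[0],M(v[2]))
E
```

```text
time_s: 10.6
tool_pos: [0.5187, 0.0128, 0.07]
orientation: [-1.575, -0.001, 0.157]
contact_force: [1.0, -2.9, 2.5]
gripper_width: 0.0008
time_s: 11.1
tool_pos: [0.5104, 0.0615, 0.0508]
orientation: [-1.574, 0.0, 0.158]
contact_force: [1.5, -3.1, 0.7]
gripper_width: 0.0008
rack mm [-33.5  96.1  50.8] t 11.1
shift cm [-0.08 -4.93  3.33] turn deg [ 0.2   0.21 -0.02]
```

```bash
python3 -m pendant '[[1,0,0,-1,0,0,0],[1,0,-3,-0.5,0,0,0],[1,0,-5,1,0,0,0],[1,0,-5,4,0,0,0],[1,0,-3,4,0,0,0],[1,0,-2,4,0,0,0],[1,0,-1.3,4,0,0,0],[1,0,-0.7,4,0,0,0],[1,0,-0.2,4,0,0,0],[1,0,0.1,4,0,0,0]]';python3 -m pendant '[[1,0,0.2,0,0,0,0],[1,0,0.2,0,0,0,0]]'; python3 - <<'E'
from ov import *
where()
E
```

```text
time_s: 11.93
tool_pos: [0.5015, 0.1096, 0.05]
orientation: [-1.564, 0.004, 0.162]
contact_force: [-10.3, 25.4, 17.1]
gripper_width: 0.0007
time_s: 12.1
tool_pos: [0.5003, 0.1122, 0.0475]
orientation: [-1.56, 0.006, 0.163]
contact_force: [-3.8, 11.8, 3.5]
gripper_width: 0.0005
rack mm [18.2 98.3 47.5] t 12.1
```

```bash
python3 -m pendant '[[1,0,-3,0.5,0,0,0],[1,0,-5,0,0,0,0],[1,0,-5,-2.7,0,0,0],[1,0,-5,-3,0,0,0]]';  python3 - <<'E'
from ov import *
where(); go(rk(v,[(-.008,.097,.080)])[0],M(v[2]))
T=cam('top');S=cam('scene')
a=overlay(T,(180,105,90,70),5,[]);b=overlay(S,(200,200,100,80),5,[(rk(v,[(-.062,.095,.01),(-.062+.075*np.sin(t),.095,.01+.075*np.cos(t))]),0,(0,255,0)) for t in(.7,1.28)])
o=np.zeros((400,960,3),np.uint8);o[:350,:450]=a;o[:400,455:955]=b;cv2.imwrite('pics/ov5.png',cv2.resize(o,(800,333)))
E
```

```text
time_s: 12.43
tool_pos: [0.5068, 0.0765, 0.0979]
orientation: [-1.563, 0.004, 0.157]
contact_force: [-0.2, -1.4, -0.9]
gripper_width: 0.0003
rack mm [-18.1  97.4  97.9] t 12.4333
shift cm [0.05 1.79 1.  ] turn deg [-0.43  0.13 -0.25]
```

View pics/ov5.png

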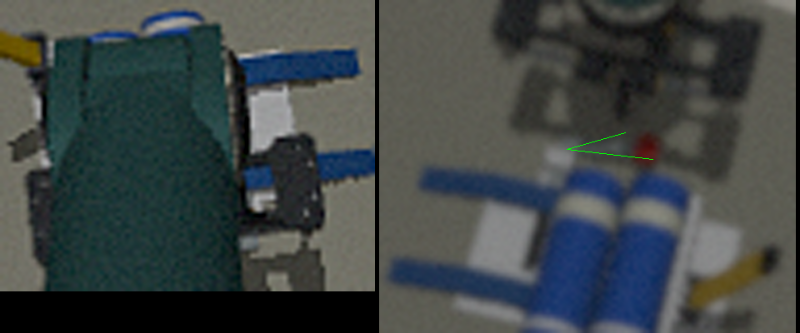

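```bash
python3 -m pendant '[[1,0,1.5,2,0,0,0],[1,0,3.3,2,0,0,0],[1,0,4,2.1,0,0,0],[1,0,4.3,2.1,0,0,0],[1,0,4.6,2.1,0,0,0],[1,0,4.8,2.2,0,0,0]]';  python3 - <<'E'
from ov import *
where();S=cam('scene');d=S
h=cv2.cvtColor(d['pixels'],cv2.COLOR_BGR2HSV);m=(((h[...,0]<8)|(h[...,0]>172))&(h[...,1]>130)&(h[...,2]>50)).astype(np.uint8)
n,l,st,c=cv2.connectedComponentsWithStats(m)
print([(c[i].round(1).tolist(),st[i,4]) for i in range(1,n) if st[i,4]>5])
for t in(1,1.1,1.2,1.28,1.35): print(t,proj(S,rk(v,[(-.062+.075*np.sin(t),.095,.01+.075*np.cos(t))])))
E
```

```text
time_s: 13.03
tool_pos: [0.5015, 0.1007, 0.0488]
orientation: [-1.562, 0.008, 0.157]
contact_force: [-0.3, 0.4, 0.9]
gripper_width: 0.0004
rack mm [ 6.7 98.9 48.8] t 13.0333
[([105.0, 142.1], np.int32(37)), ([96.9, 169.0], np.int32(40)), ([84.5, 249.3], np.int32(228)), ([129.8, 249.8], np.int32(172)), ([263.0, 237.5], np.int32(6))]
1 [[262.73001068 234.6077495 ]]
1.1 [[263.73798197 235.74959991]]
1.2 [[264.54137577 236.87914092]]
1.28 [[265.03252024 237.76593696]]
1.35 [[265.34993193 238.52461377]]
```

```bash
for i in 1; do python3 -m pendant '[[1,0,0.15,0,0,0,0],[1,0,0.25,0,0,0,0],[1,0,0.25,0,0,0,0]]'; python3 -m pendant '[[1,0,0.15,0,0,0,0],[1,0,0.2,0,0,0,0],[1,0,0.2,0,0,0,0]]'; python3 -m pendant '[[1,0,0.15,0,0,0,0],[1,0,0.15,0,0,0,0]]'; done | egrep 'pos|force'
```

```text
tool_pos: [0.5019, 0.1012, 0.0465]
contact_force: [0.3, 0.5, 0.4]
tool_pos: [0.5021, 0.1013, 0.0446]
contact_force: [-0.1, 1.2, 0.6]
tool_pos: [0.5021, 0.1012, 0.0429]
contact_force: [0.7, 0.8, 0.1]
```

```bash
for i in 1; do python3 -m pendant '[[1,0,0.1,0,0,0,0],[1,0,0.1,0,0,0,0]]'; python3 -m pendant '[[1,0,0.1,0,0,0,0],[1,0,0.1,0,0,0,0]]'; python3 -m pendant '[[1,0,0.1,0,0,0,0],[1,0,0.1,0,0,0,0]]'; done | egrep 'pos|force'
```

```text
tool_pos: [0.5022, 0.1013, 0.0418]
contact_force: [-0.3, 0.5, 0.8]
tool_pos: [0.5021, 0.1016, 0.041]
contact_force: [-0.6, 1.1, 3.5]
tool_pos: [0.5021, 0.1019, 0.0402]
contact_force: [-2.1, 1.6, 5.3]
```

```bash
for i in 1; do python3 -m pendant '[[1,0,0.1,0,0,0,0],[1,0,0.1,0,0,0,0]]'; python3 -m pendant '[[1,0,0.05,0,0,0,0],[1,0,0.05,0,0,0,0]]'; done | egrep 'pos|force'
```

```text
tool_pos: [0.502, 0.1022, 0.0394]
contact_force: [-1.6, 1.5, 5.8]
tool_pos: [0.5021, 0.1022, 0.0394]
contact_force: [-2.5, 0.6, 6.9]
```

```bash
for i in 1; do python3 -m pendant '[[1,0,0.12,0,0,0,0],[1,0,0.12,0,0,0,0]]';  python3 -m pendant '[[1,0,-0.6,0,0,0,0],[1,0,-3,0,0,0,0],[1,0,-7,0,0,0,0],[1,0,-11,0,0,0,0],[-1,0,-14,3,0,0,0],[-1,0,-16,6,0,0,0],[-1,0,-16,9,0,0,0],[-1,-0,-16,12,0,0,0]]'; done | egrep 'time|pos|force'; python3 - <<'E'
from ov import *
where();T=cam('top','p6');S=cam('scene','p6s')
for c in((.4582,.3716,1.429),): pass
a=overlay(T,(110,85,170,120),2.6,rackpolys(v,(26,-26))+[(cyl(.4582,.3716,.025,1.435),1,(0,255,0))]);b=overlay(S,(200,200,100,70),4.4,[])
o=np.zeros((600,450,3),np.uint8);o[:a.shape[0],:a.shape[1]]=a;b=b[:600-a.shape[0]];o[a.shape[0]:a.shape[0]+b.shape[0],:b.shape[1]]=b
cv2.imwrite('pics/ov6.png',o)
h=-np.pi/2
go([.4582,.3716,.10],M(1.435)); print(monitor.state()['q'][6])
E
```

```text
time_s: 14.75
tool_pos: [0.5021, 0.1024, 0.0388]
contact_force: [-2.1, 0.8, 9.0]
time_s: 15.42
tool_pos: [0.4851, 0.2205, 0.2021]
contact_force: [1.5, 0.0, 0.3]
rack mm [127.5  96.6 202.1] t 15.4167
shift cm [ 0.03 10.24 14.78] turn deg [-0.7  17.26 -0.39]
1.2918401174876493
```

View pics/ov6.png

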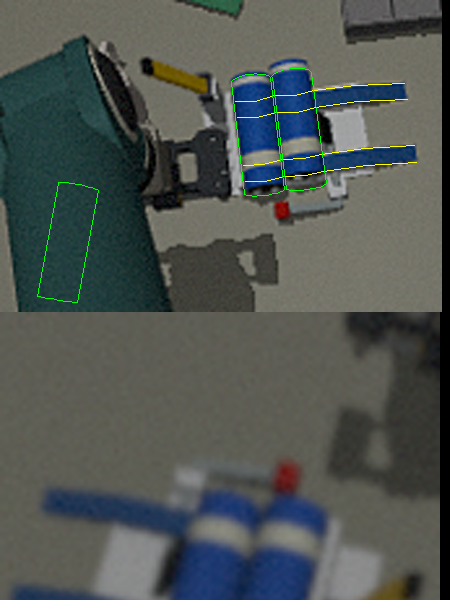

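```bash
python3 - <<'E'
from ov import *
go(rk(v,[(-.030,-.115,.12)])[0],M(v[2]-np.pi/2))
E
python3 -m pendant '[[1,2.5,0,-2.5,0,7,0],[1,5,0,-5,0,14,0],[1,7.5,0,-7,0,21,0],[1,10,0,-9,0,28,0],[1,12.5,0,-10.5,0,35,0],[1,15,0,-12,0,42,0],[1,17,0,-13,0,49,0],[1,19,1,-14,0,56,0],[1,20.5,2,-15,0,63,0],[1,21.2,4,-15.5,0,70,0]]'; python3 - <<'E'
from ov import *
where();go(rk(v,[(-.030,-.115,.12)])[0],M(v[2]-np.pi/2))
go(rk(v,[(-.030,-.108,.035)])[0],M(v[2]-np.pi/2))
E
```

```text
shift cm [ 21.17   7.73 -16.52] turn deg [-0.36 90.62 -0.81]
time_s: 16.35
tool_pos: [0.7204, 0.104, 0.1585]
orientation: [-1.568, 0.01, -1.065]
contact_force: [0.2, -1.2, -0.6]
gripper_width: 0.0008
rack mm [ -23.9 -117.9  158.5] t 16.35
shift cm [ 0.51  3.84 -0.5 ] turn deg [-0.05 20.15 -0.61]
shift cm [ 0.36 12.34 -1.18] turn deg [-0.05 20.15 -0.61]
```

```bash
python3 -m pendant '[[1,0.5,2,-0.3,0,7,0],[1,0.5,5,-0.3,0,14,0],[1,0.5,8,-0.3,0,20,-0.6],[1,0.5,11,-0.3,0,20,-0.6],[1,0.5,12.3,-0.3,0,20,-0.6],[1,0.5,12.3,-0.3,0,20,-0.6]]';python3 - <<'E'
from ov import *
where();T=cam('top','p7')
a=overlay(T,(160,90,110,90),5.4,rackpolys(v,(26,-26)))
cv2.imwrite('pics/ov7.png',a)
go(rk(v,[(-.030,-.091,.035)])[0],M(v[2]-np.pi/2))
E
```

```text
time_s: 16.85
tool_pos: [0.7169, 0.0982, 0.0311]
orientation: [-1.578, -0.001, -1.414]
contact_force: [-0.3, 0.4, -0.4]
gripper_width: 0.0004
rack mm [ -29.1 -113.6   31.1] t 16.85
shift cm [ 0.07 -0.1  -2.45] turn deg [0.14 0.13 0.03]
```

View pics/ov7.png

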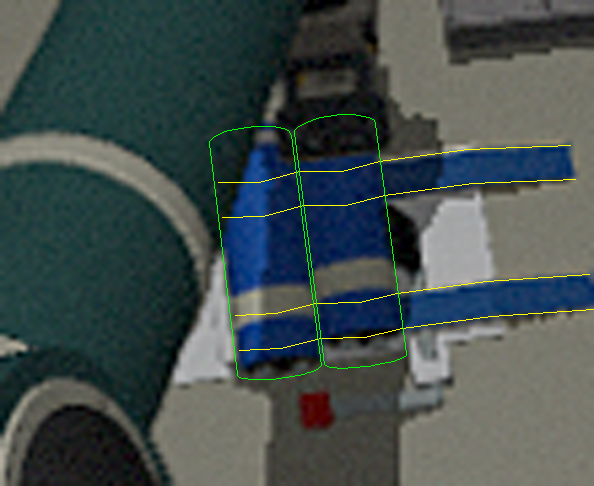

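```bash
python3 -m pendant '[[1,0,-0.3,-0.6,0,0,0],[1,0,-0.3,-1.0,0,0,0],[1,0,-0.3,-1.3,0,0,0],[1,0,-0.3,-1.5,0,0,0]]' | egrep 'pos|force'; python3 -m pendant '[[1,0,0,-0.2,0,0,0],[1,0,0,-0.4,0,0,0],[1,0,0,-0.4,0,0,0]]' | egrep 'pos|force';python3 -c "
from ov import *
where()"
```

```text
tool_pos: [0.7044, 0.0958, 0.0389]
contact_force: [0.0, -0.5, 0.6]
tool_pos: [0.7014, 0.0955, 0.04]
contact_force: [0.7, 0.6, 1.4]
rack mm [-29.3 -97.9  40. ] t 17.4833
```

```bash
python3 -m pendant '[[1,0,0.2,-0.2,0,0,0],[1,0,0.2,-0.4,0,0,0],[1,0,0.2,-0.4,0,0,0]]' | egrep 'pos|force'; python3 -m pendant '[[1,0,0,-0.2,0,0,0],[1,0,0,-0.4,0,0,0],[1,0,0,-0.4,0,0,0]]' | egrep 'pos|force';python3 - <<'E'
from ov import *
where();T=cam('top','p8')
a=overlay(T,(160,90,110,90),5.4,rackpolys(v,(26,-26)))
hsv=cv2.cvtColor(T['pixels'],cv2.COLOR_BGR2GRAY)
cv2.imwrite('pics/ov8.png',a)
# band position along can axis lines (brightness profile)
for X in(-.026,.026):
    ys=np.arange(-.03,.075,.0015); P=proj(T,rk(v,[(X,y,.063) for y in ys])).astype(np.float32)
    g=cv2.remap(T['pixels'][...,2],P[:,0].reshape(1,-1),P[:,1].reshape(1,-1),cv2.INTER_LINEAR)[0].astype(float)
    w=np.clip(g-90,0,None); print(X,(w@ys/w.sum()).round(4) if w.sum() else g, g.round().astype(int)[::4])
E
```

```text
tool_pos: [0.6991, 0.095, 0.0392]
contact_force: [5.1, 0.5, 4.1]
tool_pos: [0.695, 0.0943, 0.0392]
contact_force: [2.8, 0.4, 1.0]
rack mm [-29.5 -91.4  39.2] t 17.9833
-0.026 0.0337 [23 15  1 15  4  9 12  0 13 34 99 94 88  1  9 11 13 14]
0.026 0.0362 [ 15  22  28  23  23  30  26  15  26  39 158 162 161  10  24   6   2   9]
```

```bash
python3 -m pendant '[[1,0,0,0.6,0,0,0],[1,0,-3.5,0.8,0,0,0],[1,0,-7.5,0.8,0,0,0],[1,0,-11.5,0,0,0,0],[1,0,-15.5,-1,0,-7,0],[1,0,-19.5,-2,0,-14,0],[-1,-1,-22.5,-5,0,-21,0],[-1,-3,-22.5,-8.5,0,-28,0],[-1,-5,-22.5,-12,0,-35,0],[-1,-7,-22.5,-15.5,0,-42,0]]'|egrep 'time|pos';python3 - <<'E'
from ov import *
where();go([.446,.373,.15],M(1.43)); print(monitor.state()['q'])
E
```

```text
time_s: 18.87
tool_pos: [0.5268, 0.1389, 0.2628]
rack mm [ 40.4  68.  262.8] t 18.8667
shift cm [-20.98  11.24  13.2 ] turn deg [ -0.08 -30.63   0.21]
[-0.64227917  0.23961685  0.38277604  1.83300149 -0.0990337   1.08404166
  0.67208767]
```

```bash
python3 -m pendant '[[-1,-3.4,0,2.1,0,-6,0],[-1,-6.8,0,4.2,0,-12,0],[-1,-10.2,1,6.4,0,-18,0],[-1,-13.6,3,8.5,0,-24,0],[-1,-17,5,10.6,0,-30.6,0],[-1,-20,8,12.6,0,-30.6,0],[-1,-21,11,13.2,0,-30.6,0],[-1,-21,13,13.2,0,-30.6,0],[-1,-21,13,13.2,0,-30.6,0]]'|egrep 'time|pos';python3 - <<'E'
from ov import *
go([.446,.373,.013],M(1.43)); W=cam('wrist','w1')
a=overlay(W,(0,0,512,384),1.5,[(cyl(.4582,.3716,.025,1.43),1,(0,255,0))]);cv2.imwrite('pics/ov9.png',a)
E
```

```text
time_s: 19.62
tool_pos: [0.4412, 0.3714, 0.1266]
shift cm [ 0.5  11.35  0.33] turn deg [ 0.57  0.17 -0.24]
```

View pics/ov9.png

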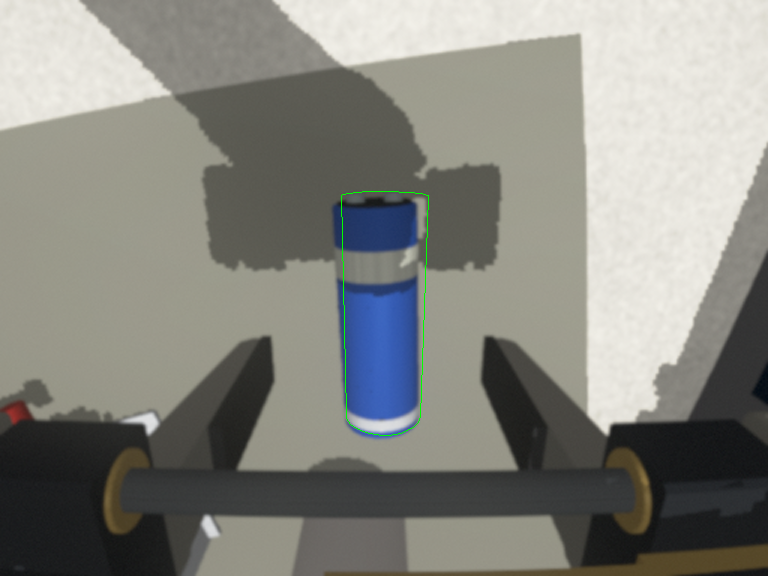

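```bash
python3 -m pendant '[[-1,0.3,4,0.1,0,-2,0],[-1,0.3,8,0.1,0,-2.2,0],[-1,0.3,10.5,0.1,0,-2.2,0],[-1,0.3,11.3,0.1,0.5,-2.2,0],[-1,0.3,11.3,0.1,0.5,-2.2,0],[1,0.3,11.3,0.1,0.5,-2.2,0],[1,0.3,11.3,0.1,0.5,-2.2,0],[1,0.3,11.3,0.1,0.5,-2.2,0],[1,0.3,11.3,0.1,0.5,-2.2,0],[1,0.3,11.3,0.1,0.5,-2.2,0]]' 30; python3 -m pendant '[[1,0,0,0,0,0,0],[1,0,0,0,0,0,0],[1,0,-1,0,0,0,0],[1,0,-4,0,0,0,0],[1,0,-7,0,0,0,0],[1,0,-9,0,0,0,0]]'; python3 -c "
from ov import *
T=cam('top','p10');W=cam('wrist','w2');p,r,s=tool()
# can band profile along tool x in wrist view
go(rk(v,[(0.0,.012,.25)])[0],M(v[2]))"
```

```text
time_s: 20.5
tool_pos: [0.447, 0.3718, 0.0177]
orientation: [-1.567, -0.0, -0.102]
contact_force: [0.0, 0.3, 0.7]
gripper_width: 0.0607
time_s: 21.0
tool_pos: [0.4473, 0.3716, 0.11]
orientation: [-1.566, -0.001, -0.102]
contact_force: [0.9, 0.5, -3.4]
gripper_width: 0.0494
shift cm [ 16.65 -14.01 -24.87] turn deg [ -0.46 -14.7    0.31]
```

```bash
cat > band.py <<'E'
from ov import *
W=cam('wrist');p,r,s=tool()
c=p+np.array([0,0,.008]); ax=-r[:,0]  # own +y (towards robot)
ys=np.arange(-.1,.09,.002)
P=proj(W,[c+ax*y+np.array([0,0,.025]) for y in ys]).astype(np.float32)
g=cv2.remap(cv2.cvtColor(W['pixels'],cv2.COLOR_BGR2HSV)[...,1],P[:,0].reshape(1,-1),P[:,1].reshape(1,-1),cv2.INTER_LINEAR)[0]
for y,a,q in zip(ys,g,P): print(round(y*1e3),int(a),q.round().astype(int).tolist(),end='; ')
E
python3 band.py
```

```text
-100 0 [250, 403]; -98 0 [250, 401]; -96 0 [250, 399]; -94 0 [250, 396]; -92 0 [250, 394]; -90 0 [250, 392]; -88 0 [250, 389]; -86 0 [250, 387]; -84 0 [250, 385]; -82 47 [250, 382]; -80 4 [250, 380]; -78 4 [250, 377]; -76 4 [250, 375]; -74 76 [250, 373]; -72 170 [250, 370]; -70 172 [250, 368]; -68 174 [250, 365]; -66 175 [250, 362]; -64 176 [250, 360]; -62 176 [250, 357]; -60 177 [250, 355]; -58 179 [250, 352]; -56 179 [250, 349]; -54 177 [250, 347]; -52 100 [250, 344]; -50 40 [250, 341]; -48 37 [250, 338]; -46 41 [250, 336]; -44 41 [250, 333]; -42 45 [250, 330]; -40 45 [250, 327]; -38 46 [250, 324]; -36 47 [250, 321]; -34 54 [250, 318]; -32 103 [250, 315]; -30 182 [250, 312]; -28 186 [250, 309]; -26 187 [250, 306]; -24 187 [250, 303]; -22 188 [250, 300]; -20 187 [250, 297]; -18 187 [250, 294]; -16 184 [250, 290]; -14 184 [250, 287]; -12 183 [250, 284]; -10 181 [250, 281]; -8 178 [250, 277]; -6 179 [250, 274]; -4 179 [250, 271]; -2 177 [250, 267]; 0 175 [250, 264]; 2 172 [250, 260]; 4 175 [250, 257]; 6 176 [250, 253]; 8 168 [250, 250]; 10 166 [250, 246]; 12 160 [250, 242]; 14 11 [250, 239]; 16 17 [250, 235]; 18 17 [250, 231]; 20 18 [250, 228]; 22 18 [250, 224]; 24 18 [250, 220]; 26 18 [250, 216]; 28 17 [250, 212]; 30 17 [250, 208]; 32 138 [250, 205]; 34 170 [250, 201]; 36 170 [250, 197]; 38 174 [250, 192]; 40 172 [250, 188]; 42 175 [250, 184]; 44 175 [250, 180]; 46 179 [250, 176]; 48 181 [250, 172]; 50 177 [250, 168]; 52 177 [250, 163]; 54 180 [250, 159]; 56 130 [250, 155]; 58 27 [250, 150]; 60 28 [250, 146]; 62 16 [250, 141]; 64 22 [250, 137]; 66 22 [250, 132]; 68 22 [250, 128]; 70 23 [250, 123]; 72 25 [250, 119]; 74 25 [250, 114]; 76 25 [250, 109]; 78 24 [250, 105]; 80 24 [250, 100]; 82 24 [250, 95]; 84 23 [250, 90]; 86 24 [250, 86]; 88 23 [250, 81];
```

```bash
python3 -m pendant '[[1,0,-4,0,0,0,0],[1,0,-8,0,0,0,0],[1,0,-12,0,0,-2,0],[1,0.5,-16,-0.5,0,-4,0],[1,2,-17.5,-3,0,-6,0],[1,4,-17.5,-6,0,-8,0],[1,6,-17.5,-9,0,-10,0],[1,8,-17.5,-12,0,-12,0],[1,10,-17.5,-15,0,-14.7,0],[1,12,-17.5,-18,0,-14.7,0]]'|egrep 'time|pos'; python3 -m pendant '[[1,2,0,-2.2,0,0,0],[1,4,0,-4.4,0,0,0],[1,5.5,0,-6,0,0,0],[1,5.5,0,-6,0,0,0]]'; python3 - <<'E'
from ov import *
where();go(rk(v,[(0.0,.014,.09)])[0],M(v[2]))
E
```

```text
time_s: 21.98
tool_pos: [0.5475, 0.1779, 0.2809]
time_s: 22.32
tool_pos: [0.6133, 0.1217, 0.2776]
orientation: [-1.571, 0.004, 0.15]
contact_force: [1.3, -1.2, -3.3]
gripper_width: 0.0492
rack mm [ 10.1 -14.8 277.6] t 22.3167
shift cm [-2.81 18.77 -1.03] turn deg [ 0.   -0.24 -0.2 ]
```

```bash
python3 -m pendant '[[1,-2,0,-0.8,0,0,0],[1,-2.8,0,-1,0,0,0],[1,-2.8,3,-1,0,0,0],[1,-2.8,6.5,-1,0,0,0],[1,-2.8,10,-1,0,0,0],[1,-2.8,13,-1,0,0,0],[1,-2.8,15.5,-1,0,0,0],[1,-2.8,17,-1,0,0,0],[1,-2.8,17.8,-1,0,0,0],[1,-2.8,17.8,-1,0,0,0]]'; python3 - <<'E'
from ov import *
where();go(rk(v,[(0.0,.014,.072)])[0],M(v[2]))
T=cam('top','p11');S=cam('scene','p11s')
p=rk(v,[(0,0,.105)])[0]
a=overlay(T,(150,85,130,95),3.1,rackpolys(v,(26,-26)));b=overlay(S,(190,190,120,100),3,rackpolys(v,(26,-26)))
o=np.zeros((600,410,3),np.uint8);o[:a.shape[0],:a.shape[1]]=a;o[295:595,:360]=b
cv2.imwrite('pics/ov10.png',o)
E
```

```text
time_s: 23.15
tool_pos: [0.5842, 0.1079, 0.0972]
orientation: [-1.571, 0.009, 0.151]
contact_force: [-0.0, 0.7, -3.7]
gripper_width: 0.0491
rack mm [ 1.  16.  97.2] t 23.15
shift cm [ 0.22  2.52 -0.1 ] turn deg [ 0.02 -0.19 -0.49]
```

View pics/ov10.png

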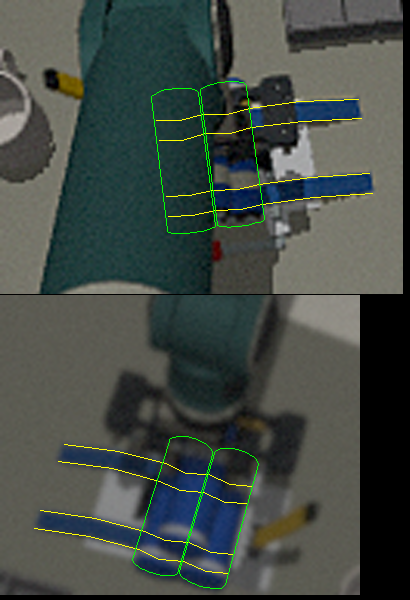

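```bash
(python3 -m pendant '[[1,0.2,1,-0.1,0,0,-0.5],[1,0.2,1.7,-0.1,0,0,-0.5],[1,0.2,1.9,-0.1,0,0,-0.5],[1,0.2,1.9,-0.1,0,0,-0.5]]'; python3 -m pendant '[[1,0,0.2,0,0,0,0],[1,0,0.3,0,0,0,0]]'; python3 -m pendant '[[1,0,0.2,0,0,0,0],[1,0,0.2,0,0,0,0]]')| egrep 'pos|force'
```

```text
tool_pos: [0.5884, 0.1073, 0.0812]
contact_force: [-0.1, 0.1, -3.1]
tool_pos: [0.5887, 0.1075, 0.0786]
contact_force: [-1.1, -0.2, -2.7]
tool_pos: [0.5887, 0.1075, 0.0766]
contact_force: [0.1, 0.2, -4.0]
```

```bash
(for i in 1 2 3; do python3 -m pendant '[[1,-0.08,0.15,0,0,0,0],[1,-0.08,0.2,0,0,0,0]]';done)| egrep 'pos|force'
```

```text
tool_pos: [0.5883, 0.1075, 0.0751]
contact_force: [-1.6, -0.4, 3.5]
tool_pos: [0.5886, 0.1073, 0.0748]
contact_force: [-2.6, -1.0, 10.8]
tool_pos: [0.5888, 0.1072, 0.0747]
contact_force: [-3.4, -1.8, 11.9]
```

```bash
python3 -m pendant '[[1,0,-0.05,0,0,0,0],[0.3,0,-0.05,0,0,0,0],[-0.2,0,-0.05,0,0,0,0],[-1,0,-0.05,0,0,0,0],[-1,0,-0.05,0,0,0,0],[-1,0,-0.05,0,0,0,0],[-1,0,-0.05,0,0,0,0]]'; python3 - <<'E'
from ov import *
where();W=cam('wrist','w3');p,r,s=tool()
for X in(-.05,.05):pass
# band profile along the valley can top
ys=np.arange(-.02,.09,.003);P=proj(W,rk(v,[(0,y,.105) for y in ys])).astype(np.float32)
g=cv2.remap(cv2.cvtColor(W['pixels'],cv2.COLOR_BGR2HSV)[...,1],P[:,0].reshape(1,-1),P[:,1].reshape(1,-1),1)[0]
print([(round(y*1e3),int(a)) for y,a in zip(ys,g)])
E
```

```text
time_s: 25.0
tool_pos: [0.5889, 0.1073, 0.0752]
orientation: [-1.57, -0.011, 0.153]
contact_force: [0.4, -0.7, 0.2]
gripper_width: 0.0801
rack mm [-0.3 11.5 75.2] t 25.0
[(-20, 102), (-17, 184), (-14, 184), (-11, 185), (-8, 182), (-5, 184), (-2, 185), (1, 182), (4, 181), (7, 180), (10, 180), (13, 178), (16, 174), (19, 173), (22, 169), (25, 150), (28, 16), (31, 15), (34, 16), (37, 17), (40, 17), (43, 16), (46, 169), (49, 168), (52, 173), (55, 173), (58, 177), (61, 174), (64, 178), (67, 175), (70, 43), (73, 32), (76, 150), (79, 23), (82, 23), (85, 25), (88, 25)]
```

```bash
python3 -m pendant '[[-1,0,0,0,0,0,0],[-1,0,-1,0,0,0,0],[-1,0,-4,0,0,0,0],[-1,0,-8,0,0,0,0],[-1,0,-12,0,0,0,0],[1,0,-16,0,0,0,0],[1,1.5,-19,2,0,0,0],[1,3.5,-19.5,6,0,0,0],[1,5.2,-19.5,10,0,0,0],[1,6.2,-19.5,13.5,0,0,0]]'|egrep 'time|pos'; python3 - <<'E'
from ov import *
where();go(rk(v,[(.155,-.050,.19)])[0],M(v[2]))
S=cam('scene','p12s');T=cam('top','p12')
for l in(8,16,25):
    a=np.radians(l);P=rk(v,[(.074+.118*np.sin(a),-.05,.112+.118*np.cos(a))]);print(l,P.round(3),proj(S,P),proj(T,P))
# spare silhouette check
m=overlay(S,(190,190,130,100),4.4,[(cyl(*rk(v,[(x,0,z)])[0],v[2]),1,(0,255,0)) for x,z in((0,.08),)]);cv2.imwrite('pics/ov11.png',m)
E
```

```text
time_s: 25.88
tool_pos: [0.6289, 0.2506, 0.2736]
rack mm [135.1 -50.1 273.6] t 25.8833
shift cm [-0.14  8.36  1.98] turn deg [-0.09 -0.22  0.85]
8 [[0.636 0.206 0.229]] [[282.96832388 258.81522665]] [[175.17444773 105.24564987]]
16 [[0.633 0.222 0.225]] [[288.46696285 260.72890865]] [[169.63517193 106.4626403 ]]
25 [[0.631 0.239 0.219]] [[294.27138235 263.16871025]] [[163.95811265 108.09314848]]
```

```bash
python3 -m pendant '[[1,0,0,2,0,0,0],[1,0,4,2,0,0,0.8],[1,0,8,2,0,0,0.8],[1,0,8.6,2,0,0,0.8],[1,0,8.6,1,0,0,0.8],[1,0,8.6,-0.2,0,0,0.8],[1,0,8.6,-1.4,0,0,0.8],[1,0,8.6,-2.6,0,0,0.8],[1,0,8.6,-3.8,0,0,0.8],[1,0,8.6,-5,0,0,0.8]]'; python3 -m pendant '[[1,0,0,-1.2,0,0,0],[1,0,0,-2.4,0,0,0],[1,0,0.2,-3.6,0,0,0],[1,0,0.5,-4.8,0,0,0],[1,0,0.9,-5.8,0,0,0],[1,0,1.2,-6.6,0,0,0]]';python3 - <<'E'
from ov import *
where();go(rk(v,[(-.015,-.050,.22)])[0],M(v[2]))
E
```

```text
time_s: 26.82
tool_pos: [0.6362, 0.2087, 0.1866]
orientation: [-1.565, -0.0, 0.163]
contact_force: [0.9, 1.6, 1.4]
gripper_width: 0.0003
time_s: 27.32
tool_pos: [0.6469, 0.1414, 0.1735]
orientation: [-1.566, 0.0, 0.162]
contact_force: [-0.7, 0.7, 1.1]
gripper_width: 0.0002
rack mm [ 24.5 -51.1 173.5] t 27.3167
shift cm [-0.14 -4.67 -3.92] turn deg [-0.26  0.4  -0.03]
```

```bash
python3 -m pendant '[[1,0,0,0.8,0,0,0],[1,0,-3,0.8,0,0,0],[1,0,-5.5,0,0,0,0],[1,0,-5.5,-3,0,0,0],[1,0,-5.5,-4,0,0,0],[1,0,-5.5,-4,0,0,0]]'; python3 - <<'E'
from ov import *
where();S=cam('scene','p13')
h=cv2.cvtColor(S['pixels'],cv2.COLOR_BGR2HSV);m=((h[...,0]>18)&(h[...,0]<32)&(h[...,1]>130)&(h[...,2]>50)).astype(np.uint8)
n,l,st,c=cv2.connectedComponentsWithStats(m);print([(c[i].round(1).tolist(),st[i].tolist()) for i in range(1,n) if st[i,4]>8])
for l in(30,45,60,75):
    a=np.radians(l);print(l,proj(S,rk(v,[(.074-r*np.sin(a),-.05,.112+r*np.cos(a)) for r in(.02,.06,.118)])).round(0).tolist())
E
```

```text
time_s: 27.82
tool_pos: [0.6537, 0.0977, 0.2281]
orientation: [-1.569, 0.001, 0.156]
contact_force: [-0.5, -0.3, -0.4]
gripper_width: 0.0002
rack mm [-19.8 -51.  228.1] t 27.8167
[([143.4, 32.9], [132, 0, 29, 74, 747]), ([262.3, 264.0], [250, 255, 26, 18, 147]), ([245.8, 347.0], [237, 339, 18, 17, 141])]
30 [[272.0, 270.0], [266.0, 264.0], [257.0, 254.0]]
45 [[270.0, 270.0], [262.0, 264.0], [248.0, 255.0]]
60 [[269.0, 270.0], [258.0, 265.0], [242.0, 257.0]]
75 [[269.0, 271.0], [256.0, 266.0], [238.0, 259.0]]
```

```bash
python3 -m pendant '[[1,0,2,0,0,0,0],[1,0,3.5,0,0,0,0],[1,0,4.5,0.2,0,0,0],[1,0,5.5,0.4,0,0,0],[1,0,6.5,0.6,0,0,0],[1,0,7.5,0.8,0,0,0],[1,0,8.5,1,0,0,0],[1,0,9.3,1,0,0,0],[1,0,9.8,1,0,0,0],[1,0,10.2,1,0,0,0]]'; python3 -m pendant '[[1,0,0.2,0,0,0,0],[1,0,0.4,0,0,0,0],[1,0,0.4,0,0,0,0]]'; python3 -c "
from ov import *
where()"
```

```text
time_s: 28.7
tool_pos: [0.6504, 0.1112, 0.1242]
orientation: [-1.566, 0.004, 0.159]
contact_force: [0.1, 0.6, 0.6]
gripper_width: 0.0005
time_s: 28.95
tool_pos: [0.6502, 0.1112, 0.1198]
orientation: [-1.566, 0.004, 0.159]
contact_force: [-0.1, -0.5, 0.7]
gripper_width: 0.0001
rack mm [ -5.9 -49.7 119.8] t 28.95
```

```bash
(for i in 1 2 3 4; do python3 -m pendant '[[1,0,0.12,0,0,0,0],[1,0,0.12,0,0,0,0]]';done)| egrep 'pos|force'; python3 - <<'E'
from ov import *
where();S=cam('scene','p14')
h=cv2.cvtColor(S['pixels'],cv2.COLOR_BGR2HSV);m=((h[...,0]>18)&(h[...,0]<32)&(h[...,1]>130)&(h[...,2]>50)).astype(np.uint8)
n,l,st,c=cv2.connectedComponentsWithStats(m);print([(c[i].round(1).tolist(),st[i].tolist()) for i in range(1,n) if st[i,4]>8])
for l in(75,90):
    a=np.radians(l);print(l,proj(S,rk(v,[(.074-r*np.sin(a),-.05,.112+r*np.cos(a)) for r in(.02,.06,.118)])).round(0).tolist())
E
```

```text
tool_pos: [0.6503, 0.1113, 0.1188]
contact_force: [0.0, -0.8, 0.3]
tool_pos: [0.6504, 0.1113, 0.1177]
contact_force: [-0.0, -0.3, 1.4]
tool_pos: [0.6504, 0.1112, 0.1164]
contact_force: [0.3, -0.9, 1.0]
tool_pos: [0.6505, 0.1112, 0.1162]
contact_force: [-1.9, 0.2, 7.1]
rack mm [ -5.9 -50.  116.2] t 29.6167
[([143.4, 33.0], [132, 0, 29, 74, 753]), ([242.3, 264.1], [241, 262, 4, 5, 14]), ([263.4, 268.8], [254, 265, 20, 9, 92]), ([245.8, 347.0], [237, 339, 18, 17, 140])]
75 [[269.0, 271.0], [256.0, 266.0], [238.0, 259.0]]
90 [[268.0, 271.0], [256.0, 268.0], [237.0, 263.0]]
```

```bash
(python3 -m pendant '[[1,0,0.05,0,0,0,0],[1,0,0.05,0,0,0,0]]';python3 -m pendant '[[1,0,-0.3,0,0,0,0],[1,0,-2,0,0,0,0],[1,0,-5,0,0,0,0],[1,0,-9,0,0,0,0],[1,-4,-13,0,0,0,0],[1,-8,-17,0,0,0,0],[1,-12,-17,2,0,0,0],[1,-15,-17,6,0,0,0],[1,-18,-17,10,0,0,0],[1,-20,-17,14,0,0,0]]';python3 -m pendant '[[1,-2,0,4,0,0,0],[1,-4,0,8,0,0,0],[1,-5,0,12,0,0,0],[1,-5,0,14,0,0,0]]')| egrep 'time|pos|force'; python3 - <<'E'
from ov import *
S=cam('scene','p15');T=cam('top','p15t')
C=[(cyl(*rk(v,[(x,0,z)])[0],v[2]),1,(0,255,0)) for x,z in((0,.08),)]
a=overlay(T,(145,85,130,90),4,C);b=overlay(S,(190,195,130,90),4.2,[])
o=np.zeros((600,560,3),np.uint8);a=a[60:300];o[:240,:520]=a;o[240:600,:546]=b[10:370]
cv2.imwrite('pics/fin.png',o)
E
```

```text
time_s: 29.83
tool_pos: [0.6505, 0.1112, 0.1162]
contact_force: [-1.8, 0.2, 4.8]
time_s: 30.67
tool_pos: [0.4573, 0.1868, 0.2874]
contact_force: [-0.0, 0.6, -0.5]
time_s: 31.0
tool_pos: [0.3827, 0.3209, 0.2888]
contact_force: [0.6, 0.8, -0.5]
```

View pics/fin.png

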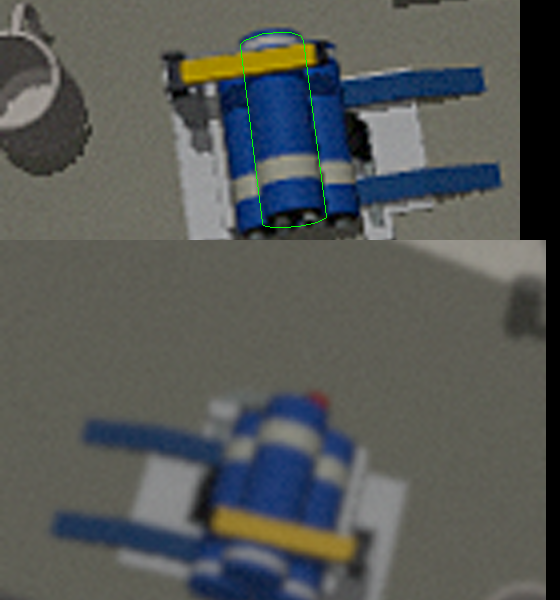

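```bash
python3 - <<'E'
from ov import *
where();go(rk(v,[(.0067,.099,.08)])[0],M(v[2]))
E
python3 -m pendant '[[1,1,0,-3.8,0,0,0],[1,2,0,-7.6,0,0,0],[1,4,0,-11,0,0,0],[1,6,0,-14.4,0,0,0],[1,8,0,-17.6,0,0,0],[1,9.5,3,-20,0,0,0],[1,9.5,6,-20.5,0,0,0],[1,9.5,9,-20.5,0,0,0]]'|grep pos; python3 - <<'E'
from ov import *
where();go(rk(v,[(.0067,.099,.045)])[0],M(v[2]))
E
```

```text
rack mm [243.4 181.2 288.3] t 31.1
shift cm [  8.01  20.63 -23.91] turn deg [-0.44  0.58 -0.08]
tool_pos: [0.5125, 0.1319, 0.1958]
rack mm [ 35.7  83.2 195.8] t 31.7667
shift cm [-1.6  15.06 -2.99] turn deg [-0.37  0.2   0.03]
```

```bash
(python3 -m pendant '[[1,-1.2,0,-2.5,0,0,0],[1,-1.6,4,-3,0,0,0],[1,-1.6,8,-3,0,0,0],[1,-1.6,12,-3,0,0,0],[1,-1.6,14,-3,0,0,0],[1,-1.6,15,-3,0,0,0],[1,-1.6,15.1,-3,0,0,0],[1,-1.6,15.1,-3,0,0,0]]'; for i in 1 2 3 ; do python3 -m pendant '[[1,0,0.1,0,0,0,0],[1,0,0.12,0,0,0,0]]';done)| egrep 'pos|force'; python3 -c "
from ov import *
where()"
```

```text
tool_pos: [0.5019, 0.1001, 0.0449]
contact_force: [0.6, 0.2, -0.1]
tool_pos: [0.5034, 0.1002, 0.0453]
contact_force: [0.7, -0.5, 0.2]
tool_pos: [0.5043, 0.1005, 0.0453]
contact_force: [-0.6, 0.5, 0.0]
tool_pos: [0.5048, 0.1007, 0.0446]
contact_force: [0.4, -0.6, -0.2]
rack mm [ 6.1 95.7 44.6] t 32.9333
```

```bash
(for i in 1 2 ; do python3 -m pendant '[[1,0,0.15,0,0,0,0],[1,0,0.2,0,0,0,0]]';done;for i in 1 2 3; do python3 -m pendant '[[1,0,0.1,0,0,0,0],[1,0,0.1,0,0,0,0]]';done)| egrep 'pos|force'
```

```text
tool_pos: [0.5048, 0.1008, 0.0425]
contact_force: [-0.7, -0.8, 0.2]
tool_pos: [0.5046, 0.1008, 0.0403]
contact_force: [0.0, -0.1, 0.2]
tool_pos: [0.5047, 0.1008, 0.0394]
contact_force: [-1.0, 0.0, 4.0]
tool_pos: [0.5047, 0.101, 0.0391]
contact_force: [-2.2, -0.4, 9.0]
tool_pos: [0.5047, 0.101, 0.039]
contact_force: [-3.3, -1.1, 11.2]
```

```bash
(python3 -m pendant '[[1,0,-0.5,0,0,0,0],[1,0,-4,0,0,0,0],[1,0,-8,0,0,0,0],[1,0,-12,0,0,0,0],[1,3,-14,-0.5,0,0,0],[1,7,-14,-1.2,0,0,0],[1,11,-14,-1.2,0,0,0],[1,14.5,-13,-1.2,0,0,0],[1,14.6,-10,-1.2,0,0,0],[1,14.6,-8.3,-1.2,0,0,0]]'; python3 -m pendant '[[1,0,0,0,0,0,0],[1,0,0,0,0,0,0]]')| egrep 'pos|force'; python3 - <<'E'
from ov import *
where();go(rk(v,[(-.006,-.05,.118)])[0],M(v[2]))
E
```

```text
tool_pos: [0.6512, 0.1113, 0.1205]
contact_force: [-0.8, -0.2, -0.1]
tool_pos: [0.6505, 0.1111, 0.1193]
contact_force: [0.5, 0.1, 0.3]
rack mm [ -6.  -50.  119.3] t 34.7667
shift cm [0.   0.13 0.  ] turn deg [-0.4   0.16  0.2 ]
```

```bash
(python3 -m pendant '[[1,0,0.15,0,0,0,0],[1,0,0.2,0,0,0,0]]';for i in 1 2 3; do python3 -m pendant '[[1,0,0.1,0,0,0,0],[1,0,0.1,0,0,0,0]]';done)| egrep 'pos|force'
```

```text
tool_pos: [0.6509, 0.1112, 0.1185]
contact_force: [0.4, -0.3, -0.4]
tool_pos: [0.6513, 0.1113, 0.1187]
contact_force: [-0.6, 0.3, 0.4]
tool_pos: [0.6515, 0.1114, 0.1183]
contact_force: [0.0, 0.6, -0.1]
tool_pos: [0.6515, 0.1114, 0.1174]
contact_force: [-0.4, 0.2, -0.4]
```

```bash
(for i in 1 2 3 ; do python3 -m pendant '[[1,0,0.08,0,0,0,0],[1,0,0.1,0,0,0,0]]';done)| egrep 'pos|force'
```

```text
tool_pos: [0.6515, 0.1115, 0.1163]
contact_force: [-0.5, 0.3, 1.6]
tool_pos: [0.6515, 0.1115, 0.1161]
contact_force: [-3.7, -0.0, 7.3]
tool_pos: [0.6516, 0.1115, 0.1161]
contact_force: [-2.5, -0.9, 8.4]
```

Keeper bears rigidly at once. I'll retreat, check by numbers that nothing moved, and hand in.

```bash
(python3 -m pendant '[[1,0,-0.3,0,0,0,0],[1,0,-2,0,0,0,0],[1,0,-6,0,0,0,0],[1,0,-10,0,0,0,0],[1,-3,-13,0,0,0,0],[1,-7,-15,0,0,0,0],[1,-11,-15,1,0,0,0],[1,-15,-15,3,0,0,0],[1,-18,-15,6,0,0,0],[1,-20,-15,9,0,0,0]]';python3 -m pendant '[[1,-2,0,4,0,0,0],[1,-4,0,8,0,0,0],[1,-5,0,12,0,0,0],[1,-5,0,14,0,0,0],[1,-5,0,14,0,0,0],[1,-5,0,14,0,0,0]]')| egrep 'time|pos|force'; python3 - <<'E'
from ov import *
T=cam('top','fin2');a=cv2.imread('pics/p15t.png')[85:185,160:280].astype(float);b=T['pixels'][85:185,160:280].astype(float)
d=np.abs(cv2.GaussianBlur(a,(3,3),0)-cv2.GaussianBlur(b,(3,3),0)).max(2);print('pixels changed',(d>45).sum(),d.mean())
t0=cv2.imread('pics/top0.png').astype(float)
for n,(x0,y0,x1,y1) in dict(mug=(140,100,172,140),dmm=(360,147,395,197)).items(): print(n,np.abs(t0[y0:y1,x0:x1]-T['pixels'][y0:y1,x0:x1]).mean().round(1))
# front band
for X,z in((0,.105),):
    ys=np.arange(-.03,.075,.0015);P=proj(T,rk(v,[(X,y,z) for y in ys])).astype(np.float32)
    g=cv2.remap(T['pixels'][...,2],P[:,0].reshape(1,-1),P[:,1].reshape(1,-1),1)[0].astype(float);w=np.clip(g-90,0,None);print('spare band',(w@ys/w.sum()).round(4))
print(env.close_job())
E
```

```text
time_s: 36.77
tool_pos: [0.4372, 0.1659, 0.2657]
contact_force: [0.5, 0.8, 0.4]
time_s: 37.27
tool_pos: [0.3658, 0.2976, 0.2665]
contact_force: [0.4, -0.1, 0.2]
pixels changed 0 2.3825625
mug 11.2
dmm 8.7
spare band 0.0352
the job is handed in; nothing more can be done
None
```

The three capacitors are on the rack and the job is handed in, at about 37 s on the robot's clock. No verdict was reported.

- **Front capacitor:** I rolled it up the ramp into the empty seat with two open fingers. It ended about 10 mm off along its axis. After the first chock press, but before the spare went on, I pushed its end back to within about 2 mm of the inner one.
- **Chock:** I pushed the lever over and pressed it to 9 N. My first press from above met the lever on the wrong side of the knob and read about 32 N at the wrist, so I backed off and redid it. After the spare was on I pressed the lever again. It met resistance at once and I stopped at 11 N, so the chock was tight.
- **Spare capacitor:** It lies in the valley, within about 1 mm of centre along its length.
- **Keeper:** I swung it down to about 7 N. That reading had dropped to 4.8 N at the same height just before I let go. A later re-press stiffened at the same height, and I stopped at 8 N.

**Last checks:**
- The rack area in the top picture did not change between the first release and hand-in.
- I did not measure the pressing force of chock and keeper after letting go; the two re-presses are my only evidence that they still bear.
- I never touched the multimeter or the mug. The rough image comparison with the start showed small differences (mean 8.7 and 11.2 grey levels). I put these down to noise and arm shadow and did not look further.

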